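# Carton sizes in a row on the packing-bench shelf

## Robot

A 6-joint arm with a two-finger parallel gripper is mounted at the origin on the work surface. World frame = base frame: x ahead of the robot, y to its left, z up, the work surface at z = 0. Lengths are in m, angles in rad, forces in N, time in s.
With the tool pointing down it reaches from about 0.375 to 0.9 m from the base axis. Payload 3.1 kg.
Tool frame: the origin (TCP) lies midway between the tips of the shut fingers; the grasp point (between the pads) lies 19 mm behind it (manip.grip_depth is the distance from the TCP to the grasp point, in m); z points along the fingers, y is the line along which they close (so a half turn about z gives the same grasp; the last joint's range is limited). The gripper opens to 85 mm and grips with 20 to 120 N. Pads are 22 mm wide; open, the fingers measure 114 mm over their backs; the gripper's body (76 mm by 85 mm) begins 54 mm behind the grasp point. The pads swing forward as they close: fully open they stand 13 mm farther back than shut.
Start: joints at [-1.516, 0.527, 1.433, -0, 1.181, -0.178], TCP at [0.144, -0.608, 0.231] pointing down, gripper open.
Joint ranges: [-3.08, 3.08], [-0.75, 2.2], [0.22, 2.44], [-1.43, 4.57], [0, 2.65], [-2.85, 2.85]. Speed limits (rad/s): [2.79, 2.79, 3.14, 3.14, 3.14, 3.14].

## Interface

Orientations are given as a unit quaternion [x, y, z, w].
In Python, from station import telemetry, snapshot, manip gives the robot as it stands. The module is installed in compiled form; this text tells all that it offers.
- The arm moves only by the shell command python3 -m crank 'ROWS' [OPENING] [FORCE]. ROWS is text: rows parted by semicolons, each of 6 numbers parted by spaces: the shift along the tool's x, y, z as a fraction of full scale, then the turn, a rotation vector about the tool's x, y, z as a fraction of full scale. A call has exactly 5 rows; each row shifts and turns the commanded pose from where the row before left it, along the tool's axes as they then stand; what a row does not reach is not made up. Full scale, the value 1, is 4 cm for a shift and 90 degrees for a turn. A row lasts 1/10 s, in which the tool goes at most 50 mm and 8.59 degrees, less where a joint would pass 70% of its speed; a pose out of reach is approached as far as the arm can. A call with a number of a shift or a turn outside -1 to 1 is refused whole. A call with a gripper value outside its range is refused whole. OPENING is the opening, from -1 (shut) to 1 (fully open), set as the call begins (- or left out, the last holds). The fingers move at their own pace and stop on an object; FORCE is the grip in N (left out, the last holds). Time passes only in rows, so rows that do not move let the fingers close, or fill a call up. It gives the time, the measured TCP pose, the force, the opening and the grip force at its end, in the units of the state.
- telemetry.sense(): the state, without advancing time (a new reading comes with each control period).
- snapshot(name): name is "scene" or "side" or "wrist"; returns a dict with "image" (384x512x3 uint8, red, green, blue), "depth" (384x512 float32, m along the optical axis (not along the pixel's ray), 0 where there is no reading), "camera_matrix" (3x3 intrinsics, pixels), "k1" (the pictures are not rectified: a ray, as slopes to the right and down, at radius r is drawn at 1 + k1 r^2 times it, then the intrinsics apply), "rvec" (rotation vector, rad) and "tvec" (3), from world to camera coordinates, as OpenCV has them. Camera axes: x right, y down, z forward; pixel columns grow to the right and rows downward; lengths in m; the calibration is good to about 2 mm. A picture is of the moment at which its call begins.
- manip.sign_off(): hands the job in; it is judged then, once.
The state is a dict: "t": time; "q": joint angles; "qd": joint speeds; "tau": joint torques, N m; "tcp_pos": TCP position; "tool_rot": TCP orientation; "force": force on the tool from outside, world axes, zero at the start; "ft_torque": the same for the moment, N m; "finger_gap": opening from 0.0 (shut) to 1.0 (fully open); "gripper_force": force on a finger pad.
Only numpy, scipy, OpenCV 4.12 (cv2) and the standard library are available. Lean on these libraries where they do the work, as an engineer would, in place of code of your own. Each camera call takes 0.05 s, during which the arm holds its last target. There are 200 camera calls.

## Task

Line up the four plain cardboard cartons by height on the low grey shelf: one carton in the middle of each white card, the tallest next to the steel bookend and then step by step down to the shortest at the other end. Set each one upright and square, its longer side along the row; never let a carton tip over on the way and don't knock over the pen cup.

Things in the scene. Friction and masses are not known exactly. Their poses are not given: they have to be found in the camera images.
- carton_100: loose upright closed carton of plain brown cardboard, 44 (x) by 60 (y) mm in plan and 100 mm tall, a strip of tan tape along the middle of its top running along its y; origin at the centre of its underside, z up; 140 g or so, stiff, safe to grip across the 44 mm faces
- carton_80: loose upright closed carton of plain brown cardboard, 44 (x) by 60 (y) mm in plan and 80 mm tall, a strip of tan tape along the middle of its top running along its y; origin at the centre of its underside, z up; 110 g or so, stiff, safe to grip across the 44 mm faces
- carton_60: loose upright closed carton of plain brown cardboard, 44 (x) by 60 (y) mm in plan and 60 mm tall, a strip of tan tape along the middle of its top running along its y; origin at the centre of its underside, z up; 80 g or so, stiff, safe to grip across the 44 mm faces
- carton_40: loose upright closed carton of plain brown cardboard, 44 (x) by 60 (y) mm in plan and 40 mm tall, a strip of tan tape along the middle of its top running along its y; origin at the centre of its underside, z up; 50 g or so, stiff, safe to grip across the 44 mm faces
- card_1: one of four identical white label cards lying flat in a row on a low grey steel shelf (110 mm deep, 520 mm long, 30 mm high, fixed, its top is at z = 30 mm); 60 (x) by 76 (y) mm, under 1 mm thick; the cards are 95 mm apart along the row, which runs along the card's y; which card lies where in the row is drawn afresh; origin at the card's centre on the shelf's top
- card_2: one of four identical white label cards lying flat in a row on a low grey steel shelf (110 mm deep, 520 mm long, 30 mm high, fixed, its top is at z = 30 mm); 60 (x) by 76 (y) mm, under 1 mm thick; the cards are 95 mm apart along the row, which runs along the card's y; which card lies where in the row is drawn afresh; origin at the card's centre on the shelf's top
- card_3: one of four identical white label cards lying flat in a row on a low grey steel shelf (110 mm deep, 520 mm long, 30 mm high, fixed, its top is at z = 30 mm); 60 (x) by 76 (y) mm, under 1 mm thick; the cards are 95 mm apart along the row, which runs along the card's y; which card lies where in the row is drawn afresh; origin at the card's centre on the shelf's top
- card_4: one of four identical white label cards lying flat in a row on a low grey steel shelf (110 mm deep, 520 mm long, 30 mm high, fixed, its top is at z = 30 mm); 60 (x) by 76 (y) mm, under 1 mm thick; the cards are 95 mm apart along the row, which runs along the card's y; which card lies where in the row is drawn afresh; origin at the card's centre on the shelf's top
- bookend: dark steel bookend fixed at one end of the low shelf (either end), beyond the last card: an upright plate 80 (x) by 4 (y) mm, 100 mm tall, on a 3 mm foot 36 mm wide along y; origin at the centre of its underside, 82.5 mm along the row from the centre of the nearest card; its y runs along the row. A small clear tape roll, 22 mm high, is fixed at the other end
- pencup: dark steel cup with three pens, 64 mm across, 145 mm tall with the pens, standing loose among the cartons; origin at the centre of its underside, z up
Not all that is in view belongs to the job. What is shaped like the carton_40 but blue or pink is not meant.

How it is judged:
By the outcome, as a careful person would: the job done as asked, in the order asked, and still so for the second after the job is handed in, with the robot touching nothing.
It also fails if it takes over 112 s, if anything falls off the work surface, if the arm or the gripper's body presses on something with over 40 N, if the wrist force passes 120 N, or if a joint passes its speed limit or range.

## Working session

There is one attempt and no reset: what is moved stays moved. The work goes in short steps, Python scripts to look and compute and a shell command to move; the robot and the scene stay as the last step left them, time stands still between calls to the robot, and variables do not carry over. Pictures are saved under pics/ and viewed, at most 14 in all, crops included, and the job is handed in when it is done.

```bash
mkdir -p pics
cat > h.py <<'E'
import numpy as np, cv2
from station import telemetry, snapshot, manip
def snap(n,save=None):
    s=snapshot(n)
    if save: cv2.imwrite(f'pics/{save}.png',cv2.cvtColor(s['image'],cv2.COLOR_RGB2BGR))
    return s
def rays(s,uv):
    K=s['camera_matrix'];uv=np.asarray(uv,float).reshape(-1,2)
    p=cv2.undistortPoints(uv.reshape(-1,1,2),K,np.array([s['k1'],0,0,0.])).reshape(-1,2)
    return np.c_[p,np.ones(len(p))]
def plane(s,uv,z):
    R=cv2.Rodrigues(np.array(s['rvec'],float))[0];t=np.array(s['tvec'],float).ravel()
    d=rays(s,uv)@R; c=-R.T@t
    return c+d*((z-c[2])/d[:,2])[:,None]
def cloud(s):
    h,w=s['depth'].shape;u,v=np.meshgrid(np.arange(w),np.arange(h))
    R=cv2.Rodrigues(np.array(s['rvec'],float))[0];t=np.array(s['tvec'],float).ravel()
    P=rays(s,np.c_[u.ravel(),v.ravel()])*s['depth'].reshape(-1,1)
    P=(P-t)@R; P[s['depth'].ravel()==0]=np.nan
    return P.reshape(h,w,3)
E
python3 - <<'E'
from h import *
for n in ('scene','side','wrist'):
    s=snap(n,n+'0'); np.savez(n+'0',**s)
    R=cv2.Rodrigues(np.array(s['rvec'],float))[0]; print(n,-R.T@np.ravel(s['tvec']),s['k1'],R[2])
print(telemetry.sense())
E
python3 -c "
import cv2
a=[cv2.imread(f'pics/{n}0.png') for n in ('scene','side')]
"
```

```text
scene [ 0.91294854 -0.5355177   1.02293273] -0.05501901574673845 [-0.30805303  0.46867249 -0.82791873]
side [0.01368268 0.69397347 0.80882168] -0.09353497343433945 [ 0.46838677 -0.58770302 -0.6597113 ]
wrist [ 0.21787078 -0.5897331   0.37232626] 0.02788019443467264 [-0.29402569 -0.0677151  -0.9533958 ]
{'t': 0.15, 'q': array([-1.51648170e+00,  5.28223148e-01,  1.43362489e+00,  1.34011583e-07,
        1.18138634e+00, -1.78524536e-01]), 'qd': array([-0.00122059, -0.00015529, -0.00264128, -0.0026784 ,  0.00192714,
        0.00023277]), 'tau': array([ 9.47354674e-04, -4.42743695e+01, -1.78276455e+01, -2.49615832e-04,
        5.58027168e-03, -4.19199949e-06]), 'tcp_pos': array([ 0.1441965 , -0.60757203,  0.23057115]), 'tool_rot': array([ 9.93230560e-01,  1.16156711e-01,  5.10085119e-05, -8.19272876e-04]), 'force': array([0.3090414 , 0.47956271, 0.66602218]), 'ft_torque': array([ 0.0108934 , -0.04721921, -0.0048938 ]), 'gripper_force': 0.0, 'finger_gap': 1.0021017340108416}
```

View pics/scene0.png

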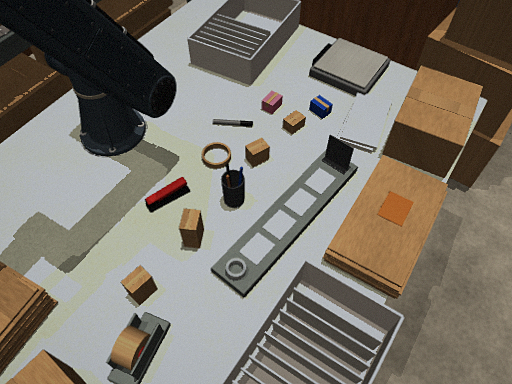

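View pics/side0.png

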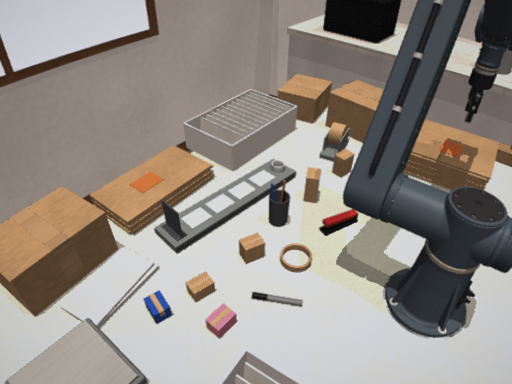

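The scene view shows four brown cartons at pixels (293,121), (257,151), (191,227) and (139,284). The pen cup is at (233,188). The shelf runs from the tape roll (235,268) to the bookend (338,152). Things that could be mistaken for cartons are the blue box (320,106), the pink box (272,102), the tape dispenser (135,345) and the large cardboard boxes on the right. I choose the four plain brown ones. Next I measure them and check a close crop.

```bash
cat > meas.py <<'E'
from h import *
def boxes(names, data=None, zlist=(.04,.06,.08,.1), zoff=0, roi=(.2,.95,-.75,.6)):
    out=[]
    for n in names:
        s=data[n] if data else snap(n)
        P=cloud(s); hsv=cv2.cvtColor(s['image'],cv2.COLOR_RGB2HSV)
        br=(hsv[...,0]>5)&(hsv[...,0]<25)&(hsv[...,1]>60)
        x,y,z=np.moveaxis(np.nan_to_num(P,nan=-9),2,0)
        m=br&(x>roi[0])&(x<roi[1])&(y>roi[2])&(y<roi[3])&(z>.015)&(z<.2)
        k,l,st,_=cv2.connectedComponentsWithStats(m.astype(np.uint8))
        for i in range(1,k):
            if st[i,4]<60: continue
            q=l==i; zt=np.percentile(z[q],90)
            top=q&(np.abs(z-zt)<.006)
            t=P[top]; r=cv2.minAreaRect((t[:,:2]*1000).astype(np.float32))
            c=np.argwhere(q).mean(0)[::-1].astype(int)
            out.append((n,c,zt,r,top.sum()))
    return out
def show(o):
    for n,c,zt,r,k in o: print(n,c,'ztop %.3f'%zt,'c',np.round(r[0],1),'size',np.round(r[1],1),'ang %.1f'%r[2],k)
E
python3 - <<'E'
from meas import *
D={n:dict(np.load(n+'0.npz')) for n in('scene','side')}
show(boxes(D,D))
for n in D:
    s=D[n];P=cloud(s);im=s['image'].astype(int)
    x,y,z=np.moveaxis(np.nan_to_num(P,nan=-9),2,0)
    m=(im.min(2)>150)&(abs(z-.03)<.008)&(x>.2)&(x<1)&(abs(y)<.6)
    k,l,st,_=cv2.connectedComponentsWithStats(m.astype(np.uint8))
    for i in range(1,k):
        if st[i,4]<100: continue
        c=max(cv2.findContours((l==i).astype(np.uint8),0,2)[0],key=len)[:,0].astype(float)
        r=cv2.minAreaRect((plane(s,c,.0305)[:,:2]*1000).astype(np.float32)); print(n,'card',st[i],np.round(r[0],1),np.round(r[1],1),round(r[2],1))
    dark=(im.max(2)<75)&(z>.06)&(z<.16)&(x>.25)&(x<.95)&(y>-.45)&(y<.4)
    k,l,st,_=cv2.connectedComponentsWithStats(dark.astype(np.uint8))
    for i in range(1,k):
        if st[i,4]>40: print(n,'dark',st[i],np.round(np.median(P[l==i],0),3),P[l==i].min(0).round(3),P[l==i].max(0).round(3))
a=cv2.imread('pics/scene0.png')[80:310,100:350]; b=cv2.imread('pics/side0.png')[140:350,140:370]
f=lambda i:cv2.resize(i,(400,400),interpolation=2)
cv2.imwrite('pics/crop1.png',np.hstack([f(a),f(b)]))
E
```

```text
scene [429 126] ztop 0.150 c [853.4 507.6] size [198.1 204.3] ang 5.4 3053
scene [270  98] ztop 0.042 c [364.6 380. ] size [14.5 63.5] ang 0.8 49
scene [293 120] ztop 0.040 c [474.8 342.7] size [64.7 46.9] ang 76.5 195
scene [256 150] ztop 0.060 c [452.8 162.7] size [61.7 46.8] ang 67.8 244
scene [215 153] ztop 0.023 c [344.4  96.5] size [89.  87.9] ang 6.5 169
scene [380 221] ztop 0.063 c [864.6 161.1] size [171.8 375.8] ang 0.2 6948
scene [190 226] ztop 0.100 c [ 464.2 -163.1] size [43.6 62. ] ang 27.3 368
scene [138 283] ztop 0.081 c [ 454.  -356.1] size [60.9 45.1] ang 82.5 451
scene [ 18 310] ztop 0.098 c [ 255.2 -571.9] size [103.2 136.2] ang 5.7 1298
scene [128 346] ztop 0.109 c [ 552.  -479.8] size [52.  48.6] ang 12.2 485
scene [ 45 371] ztop 0.161 c [ 466.8 -613.2] size [132.7  63.7] ang 35.4 1188
side [304  96] ztop 0.121 c [ 834.7 -663.9] size [182.9 200.3] ang 10.5 692
side [350 111] ztop 0.160 c [ 564.8 -670.4] size [161.2 214.2] ang 87.7 749
side [424 147] ztop 0.099 c [ 252.7 -627.8] size [105.3 243.6] ang 0.0 727
side [342 160] ztop 0.079 c [ 452.1 -352.5] size [63.1
[... 2077 characters left out ...]
8 346  56  38 125] [ 0.848 -0.325  0.08 ] [ 0.784 -0.33   0.06 ] [ 0.919 -0.323  0.108]
scene dark [254 361  33  23  47] [ 0.837 -0.355  0.078] [ 0.791 -0.358  0.06 ] [ 0.872 -0.353  0.098]
side card [248 169  27  18 251] [ 632.2 -104.5] [79.7 63.1] 84.6
side card [228 181  28  18 282] [642.4 -10.2] [79.3 62.2] 84.3
side card [205 193  30  20 319] [652.4  84.5] [79.  62.3] 84.0
side card [181 207  32  21 358] [662.4 179.2] [77.5 62.5] 84.5
side card [  68  249   86   70 1557] [658.3 491.7] [118.6 208.3] 12.0
side dark [269 190  20  24 351] [0.473 0.015 0.084] [ 0.448 -0.029  0.06 ] [0.511 0.036 0.138]
side dark [161 200  21  31 259] [0.666 0.264 0.097] [0.629 0.259 0.06 ] [0.711 0.269 0.131]
```

View pics/crop1.png

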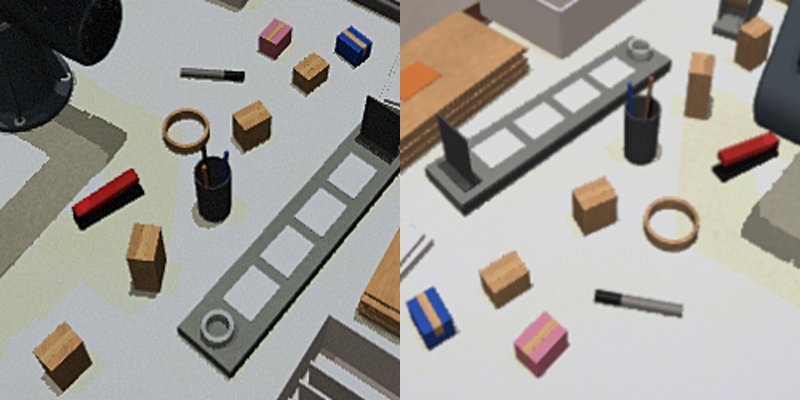

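The crop confirms the choice: four plain brown cartons with plain tape, while the pink and blue boxes stand apart. By height they are 40 at (293,121), 60 at (257,151), 100 at (191,227) and 80 at (139,284). The bookend is at the +y end of the shelf.

I start with carton_80.

```bash
cat > go.py <<'E'
import sys,numpy as np
from station import telemetry
from scipy.spatial.transform import Rotation as Rn
x,y,z,phi=map(float,sys.argv[1:5])  # mm, deg
s=telemetry.sense(); R=Rn.from_quat(s['tool_rot']).as_matrix(); p=s['tcp_pos']*1000
ph=np.degrees(np.arctan2(R[1,0],R[0,0])); a=np.radians(phi); d=np.array([x,y,z])-p
tx=np.array([np.cos(a),np.sin(a)]);ty=np.array([np.sin(a),-np.cos(a)])
print('t %.1f'%s['t'],'pos',p.round(1),'phi %.2f tilt %s'%(ph,R[:2,2].round(4)),'gap %.3f grip %.1f F %s'%(s['finger_gap'],s['gripper_force'],s['force'].round(1)))
print('turn z %.3f then shift units x %.3f y %.3f z %.3f'%((ph-phi)/90,d[:2]@tx/40,d[:2]@ty/40,-d[2]/40))
E
python3 -m crank '0 0 0 0 0 -.09;0 0 0 0 0 -.09;0 0 0 0 0 -.09;0 0 0 0 0 -.09;0 0 0 0 0 -.09' 1 30 
python3 -m crank '0 0 0 0 0 -.09;0 0 0 0 0 -.09;0 0 0 0 0 -.09;0 0 0 0 0 -.04;0 0 0 0 0 0'
python3 go.py 453 -354.3 180 82
```

```text
t: 0.65
tcp_pos: [0.1442, -0.6078, 0.2309]
tool_rot: [0.89, 0.455, 0.0, -0.0]
force: [-0.8, 0.6, 0.2]
finger_gap: 0.997
gripper_force: 0.0
t: 1.15
tcp_pos: [0.1442, -0.6078, 0.2309]
tool_rot: [0.756, 0.654, 0.0, -0.0]
force: [-0.0, 1.1, -0.1]
finger_gap: 1.002
gripper_force: 0.0
t 1.1 pos [ 144.2 -607.8  230.9] phi 81.73 tilt [-0.0001  0.0009] gap 1.002 grip 0.0 F [-0.   1.1 -0.1]
turn z -0.003 then shift units x 7.351 y 6.763 z 1.273
```

```bash
python3 -m crank '.7 .65 0 0 0 0;.7 .65 0 0 0 0;.7 .65 0 0 0 0;.7 .65 0 0 0 0;.7 .65 0 0 0 0' >/dev/null
python3 -m crank '.7 .65 0 0 0 0;.7 .65 0 0 0 0;.7 .65 .2 0 0 0;.7 .65 .3 0 0 0;.7 .65 .3 0 0 0' >/dev/null
python3 -m crank '.35 .26 .47 0 0 0;0 0 0 0 0 0;0 0 0 0 0 0;0 0 0 0 0 0;0 0 0 0 0 0' >/dev/null
python3 go.py 453 -354.3 180 82
python3 - <<'E'
from meas import *
s=snap('wrist','w1'); np.savez('w1',**s); show(boxes(['wrist'],{'wrist':s}))
E
```

```text
t 2.6 pos [ 453.7 -357.5  181.4] phi 81.62 tilt [ 0.0011 -0.0016] gap 1.003 grip 0.0 F [-0.1 -0.2 -0.3]
turn z -0.004 then shift units x 0.076 y -0.028 z 0.035
wrist [252 180] ztop 0.080 c [ 452.1 -354.1] size [60.6 43.9] ang 81.4 4567
wrist [405 272] ztop 0.100 c [ 567.8 -450.1] size [ 8.8 18.4] ang 34.1 241
wrist [349 275] ztop 0.083 c [ 519.7 -447.8] size [ 6.  15.3] ang 10.8 31
wrist [367 334] ztop 0.106 c [ 524.9 -478.6] size [ 0.6 17.7] ang 10.6 25
wrist [337 372] ztop 0.029 c [ 510.7 -595.2] size [ 3.1 28.2] ang 86.2 121
```

View pics/w1.png

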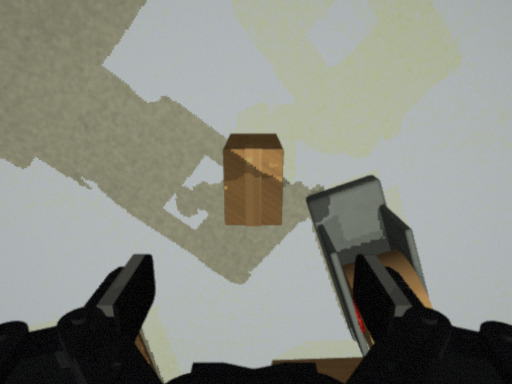

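The wrist view shows carton_80 centred at (252,180) between the fingers, measuring 60.6 by 43.9 mm, with clear space around it. The tape dispenser at (365,250) is clear of the fingers. Going down to grip.

```bash
python3 -m crank '.08 -.05 0 0 0 0;0 0 0.6 0 0 0;0 0 .6 0 0 0;0 0 .6 0 0 0;0 0 .6 0 0 0' >/dev/null
python3 -m crank '0 0 .6 0 0 0;0 0 .5 0 0 0;0 0 .26 0 0 0;0 0 0 0 0 0;0 0 0 0 0 0'
python3 -m crank '0 0 0 0 0 0;0 0 0 0 0 0;0 0 0 0 0 0;0 0 0 0 0 0;0 0 0 0 0 0' -1 30
python3 -m crank '0 0 0 0 0 0;0 0 0 0 0 0;0 0 -.2 0 0 0;0 0 -.4 0 0 0;0 0 -.6 0 0 0'
python3 go.py 652 84 220 84.1
```

```text
t: 3.7
tcp_pos: [0.4528, -0.353, 0.0307]
tool_rot: [0.756, 0.654, 0.0, 0.0]
force: [-0.1, 0.2, 0.9]
finger_gap: 1.0
gripper_force: 0.0
t: 4.2
tcp_pos: [0.453, -0.353, 0.031]
tool_rot: [0.756, 0.654, 0.0, 0.001]
force: [0.1, -0.4, 6.1]
finger_gap: 0.505
gripper_force: 31.4
t: 4.7
tcp_pos: [0.4515, -0.3515, 0.0775]
tool_rot: [0.756, 0.654, -0.0, -0.002]
force: [-0.3, -0.2, -1.0]
finger_gap: 0.509
gripper_force: 30.7
t 4.7 pos [ 451.5 -351.5   77.5] phi 81.73 tilt [-0.0026  0.003 ] gap 0.509 grip 30.7 F [-0.3 -0.2 -1. ]
turn z -0.026 then shift units x 11.344 y 3.867 z -3.563
```

```bash
python3 -m crank '0 0 -.7 0 0 -.026;0 0 -.7 0 0 0;.2 .1 -.7 0 0 0;.4 .1 -.7 0 0 0;.6 .2 -.7 0 0 0' >/dev/null
python3 -m crank '.7 .24 0 0 0 0;.7 .24 0 0 0 0;.7 .24 0 0 0 0;.7 .24 0 0 0 0;.7 .24 0 0 0 0'  >/dev/null
python3 -m crank '.7 .24 0 0 0 0;.7 .24 0 0 0 0;.7 .24 0 0 0 0;.7 .24 0 0 0 0;.7 .24 0 0 0 0'  >/dev/null
python3 -m crank '.7 .24 0 0 0 0;.7 .24 0 0 0 0;.7 .24 0 0 0 0;.5 .2 0 0 0 0;.3 .1 0 0 0 0'  >/dev/null
python3 -m crank '0 0 0 0 0 0;0 0 0 0 0 0;0 0 0 0 0 0;0 0 0 0 0 0;0 0 0 0 0 0'
python3 go.py 652 84 63 84.1
python3 - <<'E'
from meas import *
s=snap('wrist'); show(boxes(['wrist'],{'wrist':s}, roi=(.6,.72,0,.16)))
x,y,z=np.moveaxis(np.nan_to_num(cloud(s),nan=-9),2,0)
cv2.imwrite('pics/w2.png',s['image'][...,::-1])
E
```

```text
t: 7.2
tcp_pos: [0.6502, 0.0724, 0.2182]
tool_rot: [0.743, 0.669, -0.0, 0.0]
force: [0.8, -0.2, -0.9]
finger_gap: 0.515
gripper_force: 30.8
t 7.2 pos [650.2  72.4 218.2] phi 84.01 tilt [-0.0001 -0.0001] gap 0.515 grip 30.8 F [ 0.8 -0.2 -0.9]
turn z -0.001 then shift units x 0.293 y 0.016 z 3.881
wrist [253 184] ztop 0.199 c [651.6 101. ] size [ 1.1 43.2] ang 84.2 350
```

View pics/w2.png

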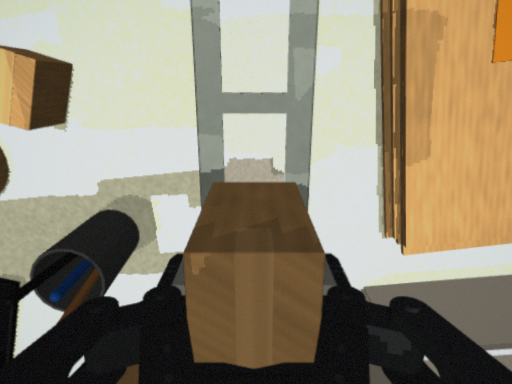

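The wrist view shows carton_80 held upright at (255,290), with the row of cards straight ahead and the pen cup clear at (85,265). Lowering it onto the second card from the bookend.

```bash
python3 -m crank '.32 .02 0 0 0 0;0 0 .6 0 0 0;0 0 .6 0 0 0;0 0 .6 0 0 0;0 0 .6 0 0 0' >/dev/null
python3 -m crank '0 0 .6 0 0 0;0 0 .5 0 0 0;0 0 .2 0 0 0;0 0 .1 0 0 0;0 0 0 0 0 0'
python3 go.py 652.1 85 61.5 84.1
```

```text
t: 8.25
tcp_pos: [0.6528, 0.0863, 0.0663]
tool_rot: [0.743, 0.67, 0.0, 0.0]
force: [-0.1, -0.9, -0.1]
finger_gap: 0.506
gripper_force: 30.8
t 8.2 pos [652.8  86.3  66.3] phi 84.09 tilt [0.0004 0.0001] gap 0.506 grip 30.8 F [-0.1 -0.9 -0.1]
turn z -0.000 then shift units x -0.034 y -0.013 z 0.119
```

```bash
python3 -m crank '-.03 -.01 .07 0 0 0;0 0 .05 0 0 0;0 0 0 0 0 0;0 0 0 0 0 0;0 0 0 0 0 0'
python3 -m crank '0 0 0 0 0 0;0 0 0 0 0 0;0 0 0 0 0 0;0 0 0 0 0 0;0 0 0 0 0 0' 1
python3 -m crank '0 0 -.4 0 0 0;0 0 -.7 0 0 0;0 0 -.7 0 0 0;0 0 -.7 0 0 0;0 0 -.7 0 0 0' >/dev/null
python3 -m crank '0 0 -.7 0 0 0;0 0 0 0 0 0;0 0 0 0 0 0;0 0 0 0 0 0;0 0 0 0 0 0'
python3 go.py 463.5 -160 220 117.2
python3 - <<'E'
from meas import *
show(boxes(['scene','side','wrist'],roi=(.58,.73,-.2,.25)))
E
```

```text
t: 8.75
tcp_pos: [0.6521, 0.0847, 0.0616]
tool_rot: [0.743, 0.67, 0.0, 0.0]
force: [-0.5, -0.2, -1.4]
finger_gap: 0.513
gripper_force: 30.8
t: 9.25
tcp_pos: [0.6519, 0.0848, 0.0613]
tool_rot: [0.743, 0.67, 0.0, 0.0]
force: [-0.3, 0.5, 0.2]
finger_gap: 0.995
gripper_force: 0.0
t: 10.25
tcp_pos: [0.6509, 0.0848, 0.2158]
tool_rot: [0.743, 0.67, -0.001, -0.001]
force: [0.2, 0.0, 0.8]
finger_gap: 0.998
gripper_force: 0.0
t 10.2 pos [650.9  84.8 215.8] phi 84.08 tilt [-0.0031  0.0001] gap 0.998 grip 0.0 F [0.2 0.  0.8]
turn z -0.368 then shift units x -3.302 y -6.965 z -0.104
scene [301 193] ztop 0.110 c [651.8  81. ] size [61.8 44.2] ang 84.8 328
side [219 192] ztop 0.111 c [649.6  85.9] size [57.5 44.3] ang 83.7 188
wrist [255 183] ztop 0.110 c [650.4  83.6] size [61.  44.1] ang 84.3 4358
```

carton_80 stands about 1 mm from the centre of its card and square to it. Next is carton_100.

```bash
python3 -m crank '0 0 0 0 0 -.092;0 0 0 0 0 -.092;0 0 0 0 0 -.092;0 0 0 0 0 -.092;-.1 -.3 0 0 0 0' >/dev/null
python3 -m crank '-.32 -.66 0 0 0 0;-.32 -.66 0 0 0 0;-.32 -.66 0 0 0 0;-.32 -.66 0 0 0 0;-.32 -.66 0 0 0 0' >/dev/null
python3 -m crank '-.32 -.66 0 0 0 0;-.32 -.66 0 0 0 0;-.32 -.66 0 0 0 0;-.32 -.66 0 0 0 0;-.32 -.66 0 0 0 0' >/dev/null
python3 -m crank '0 -.06 0 0 0 0;0 0 0 0 0 0;0 0 0 0 0 0;0 0 0 0 0 0;0 0 0 0 0 0'
python3 - <<'E'
from meas import *
show(boxes(['wrist'],roi=(.38,.55,-.25,-.07)))
E
python3 go.py 463.5 -160 46 117.2
```

```text
t: 12.4
tcp_pos: [0.4651, -0.1591, 0.2173]
tool_rot: [0.521, 0.854, 0.0, 0.0]
force: [-1.0, 0.4, -0.9]
finger_gap: 1.006
gripper_force: 0.0
wrist [251 178] ztop 0.100 c [ 462.5 -160.5] size [44.1 60.9] ang 26.7 4038
t 12.4 pos [ 465.  -159.2  217.2] phi 117.26 tilt [0.     0.0001] gap 0.999 grip 0.0 F [ 0.4  0.1 -0.2]
turn z 0.001 then shift units x -0.001 y -0.043 z 4.281
```

```bash
python3 -m crank '0 -.06 0 0 0 .004;0 0 0.6 0 0 0;0 0 .7 0 0 0;0 0 .7 0 0 0;0 0 .7 0 0 0' >/dev/null
python3 -m crank '0 0 .7 0 0 0;0 0 .5 0 0 0;0 0 .3 0 0 0;0 0 .07 0 0 0;0 0 0 0 0 0'
python3 -m crank '0 0 0 0 0 0;0 0 0 0 0 0;0 0 0 0 0 0;0 0 0 0 0 0;0 0 0 0 0 0' -1 35
python3 go.py 462.7 -160.3 46 116.8
python3 -m crank '0 0 0 0 0 0;0 0 0 0 0 0;0 0 -.2 0 0 0;0 0 -.4 0 0 0;0 0 -.6 0 0 0'
python3 -m crank '0 0 -.7 0 0 .09;0 0 -.7 0 0 .09;0 0 -.7 0 0 .09;0 0 -.7 0 0 .09;0 0 -.6 0 0 0'
python3 go.py 661.7 178.6 230 84.1
```

```text
t: 13.45
tcp_pos: [0.4627, -0.161, 0.0465]
tool_rot: [0.524, 0.852, -0.0, 0.0]
force: [0.5, -0.5, -0.8]
finger_gap: 0.998
gripper_force: 0.0
t: 13.95
tcp_pos: [0.4631, -0.1612, 0.0474]
tool_rot: [0.524, 0.852, 0.0, 0.001]
force: [0.1, 0.9, 6.4]
finger_gap: 0.513
gripper_force: 29.3
t 13.9 pos [ 463.1 -161.2   47.4] phi 116.84 tilt [ 0.0016 -0.0009] gap 0.513 grip 29.3 F [0.1 0.9 6.4]
turn z 0.000 then shift units x 0.025 y 0.002 z 0.034
t: 14.45
tcp_pos: [0.4613, -0.1603, 0.0943]
tool_rot: [0.524, 0.852, -0.0, -0.002]
force: [-0.2, 0.1, -1.5]
finger_gap: 0.511
gripper_force: 30.3
t: 14.95
tcp_pos: [0.4621, -0.1607, 0.2321]
tool_rot: [0.741, 0.671, 0.0, 0.0]
force: [0.7, 0.6, -1.4]
finger_gap: 0.512
gripper_force: 30.4
t 14.9 pos [ 462.1 -160.7  232.1] phi 84.31 tilt [ 0.0002 -0.0002] gap 0.512 grip 30.4 F [ 0.7  0.6 -1.4]
turn z 0.002 then shift units x 8.950 y 4.093 z 0.054
```

```bash
python3 -m crank '.4 .2 0 0 0 0;.67 .3 0 0 0 0;.67 .3 0 0 0 0;.67 .3 0 0 0 0;.67 .3 0 0 0 0' >/dev/null
python3 -m crank '.67 .3 0 0 0 0;.67 .3 0 0 0 0;.67 .3 0 0 0 0;.67 .3 0 0 0 0;.67 .3 0 0 0 0' >/dev/null
python3 -m crank '.67 .3 0 0 0 0;.67 .3 0 0 0 0;.67 .3 0 0 0 0;.4 .2 0 0 0 0;.08 .09 0 0 0 0' >/dev/null
python3 -m crank '0 0 0 0 0 0;0 0 0 0 0 0;0 0 0 0 0 0;0 0 0 0 0 0;0 0 0 0 0 0'
python3 go.py 661.6 177.7 78 84.1
python3 - <<'E'
from meas import *
snap('wrist','w3')
show(boxes(['wrist'],roi=(.6,.74,.1,.27)))
E
```

```text
t: 16.95
tcp_pos: [0.6598, 0.1776, 0.2307]
tool_rot: [0.741, 0.672, -0.0, -0.0]
force: [0.3, -0.3, -2.3]
finger_gap: 0.51
gripper_force: 30.5
t 16.9 pos [659.8 177.6 230.7] phi 84.38 tilt [-0.0001 -0.0001] gap 0.510 grip 30.5 F [ 0.3 -0.3 -2.3]
turn z 0.003 then shift units x 0.007 y 0.046 z 3.818
wrist [253 174] ztop 0.199 c [661.5 207.7] size [ 0.9 42.7] ang 84.3 292
```

View pics/w3.png

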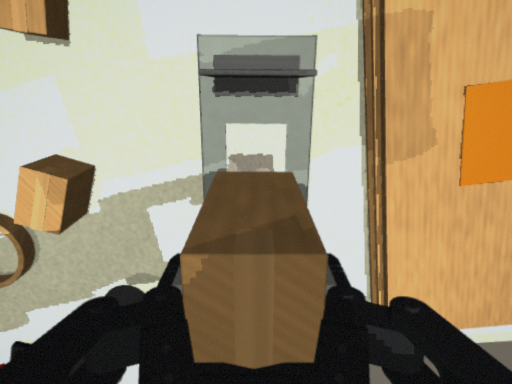

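The wrist view shows carton_100 held upright at (255,300), the card at (255,145) below it and the bookend at (257,72) beyond. Lowering it onto the card next to the bookend.

```bash
python3 -m crank '.01 .05 0 0 0 .003;0 0 .6 0 0 0;0 0 .6 0 0 0;0 0 .6 0 0 0;0 0 .6 0 0 0' >/dev/null
python3 -m crank '0 0 .6 0 0 0;0 0 .4 0 0 0;0 0 .2 0 0 0;0 0 .1 0 0 0;0 0 0 0 0 0'
python3 go.py 661.6 178 78 84.1
```

```text
t: 18.05
tcp_pos: [0.6623, 0.1786, 0.0827]
tool_rot: [0.742, 0.67, 0.0, 0.0]
force: [-0.4, -0.4, -0.4]
finger_gap: 0.512
gripper_force: 30.5
t 18.1 pos [662.3 178.6  82.7] phi 84.17 tilt [0.0006 0.    ] gap 0.512 grip 30.5 F [-0.4 -0.4 -0.4]
turn z 0.001 then shift units x -0.016 y -0.017 z 0.117
```

```bash
python3 -m crank '0 -.01 .07 0 0 0;0 0 .04 0 0 0;0 0 0 0 0 0;0 0 0 0 0 0;0 0 0 0 0 0'
python3 -m crank '0 0 0 0 0 0;0 0 0 0 0 0;0 0 0 0 0 0;0 0 0 0 0 0;0 0 0 0 0 0' 1
python3 -m crank '0 0 -.4 0 0 0;0 0 -.7 0 0 0;0 0 -.7 0 0 0;0 0 -.7 0 0 0;0 0 -.7 0 0 0' >/dev/null
python3 -m crank '0 0 -.6 0 0 0;0 0 0 0 0 0;0 0 0 0 0 0;0 0 0 0 0 0;0 0 0 0 0 0'
python3 - <<'E'
from meas import *
show(boxes(['scene','side','wrist'],roi=(.58,.75,-.2,.25)))
E
python3 go.py 451.8 165 200 67.2
```

```text
t: 18.55
tcp_pos: [0.6617, 0.1786, 0.0784]
tool_rot: [0.742, 0.67, 0.0, 0.0]
force: [-0.9, -0.5, -1.9]
finger_gap: 0.513
gripper_force: 30.5
t: 19.05
tcp_pos: [0.6616, 0.1786, 0.0782]
tool_rot: [0.742, 0.67, 0.0, 0.0]
force: [0.4, 0.7, -0.8]
finger_gap: 1.003
gripper_force: 0.0
t: 20.05
tcp_pos: [0.6606, 0.1785, 0.2286]
tool_rot: [0.742, 0.67, -0.001, -0.001]
force: [-0.6, 0.9, -0.6]
finger_gap: 1.0
gripper_force: 0.0
scene [311 180] ztop 0.128 c [661.7 175.9] size [64.1 45.2] ang 84.7 307
side [219 192] ztop 0.111 c [649.6  84.7] size [59.  45.8] ang 84.9 193
side [194 204] ztop 0.131 c [660.6 179.8] size [60.1 47.2] ang 84.7 235
wrist [255 223] ztop 0.130 c [660.3 178.8] size [60.9 44. ] ang 84.3 4624
t 20.2 pos [661.1 178.5 228.9] phi 84.17 tilt [-0.0021 -0.0002] gap 1.003 grip 0.0 F [-0.9 -0.4 -1.1]
turn z 0.189 then shift units x -2.338 y -4.692 z 0.724
```

carton_100 is in place. Next is carton_60.

```bash
python3 -m crank '0 0 0 0 0 .09;0 0 0 0 0 .09;0 0 0 0 0 .009;-.15 -.3 0 0 0 0;-.33 -.66 0 0 0 0' >/dev/null
python3 -m crank '-.33 -.66 0 0 0 0;-.33 -.66 0 0 0 0;-.33 -.66 .2 0 0 0;-.33 -.66 .3 0 0 0;-.33 -.66 .3 0 0 0' >/dev/null
python3 -m crank '-.21 -.43 0.2 0 0 0;0 0 0 0 0 0;0 0 0 0 0 0;0 0 0 0 0 0;0 0 0 0 0 0' >/dev/null
python3 - <<'E'
from meas import *
show(boxes(['wrist'],roi=(.38,.53,.1,.24)))
E
python3 go.py 451.3 165 21 67
```

```text
wrist [249 175] ztop 0.060 c [450.3 166.7] size [61.2 44.1] ang 67.3 3716
wrist [211 243] ztop 0.022 c [383.7 113.9] size [ 6.9 28.1] ang 7.8 172
t 21.8 pos [453.9 165.2 190.5] phi 67.16 tilt [0.002  0.0002] gap 0.997 grip 0.0 F [-0.2  1.  -0.6]
turn z 0.002 then shift units x -0.030 y -0.059 z 4.238
```

```bash
python3 -m crank '0 -.08 0 0 0 0;0 0 0.6 0 0 0;0 0 .7 0 0 0;0 0 .7 0 0 0;0 0 .7 0 0 0' >/dev/null
python3 -m crank '0 0 .7 0 0 0;0 0 .5 0 0 0;0 0 .25 0 0 0;0 0 .08 0 0 0;0 0 0 0 0 0'
python3 -m crank '0 0 0 0 0 0;0 0 0 0 0 0;0 0 0 0 0 0;0 0 0 0 0 0;0 0 0 0 0 0' -1 30
python3 go.py 450.6 166.5 21 67.1
python3 -m crank '0 0 0 0 0 0;0 0 0 0 0 0;0 0 -.2 0 0 0;0 0 -.4 0 0 0;0 0 -.6 0 0 0' >/dev/null
python3 -m crank '0 0 -.7 0 0 -.09;0 0 -.7 0 0 -.09;0 0 -.7 0 0 -.009;0 0 -.6 0 0 0;0 0 -.4 0 0 0'
python3 go.py 642 -10.6 200 84.1
```

```text
t: 22.75
tcp_pos: [0.4496, 0.1664, 0.021]
tool_rot: [0.833, 0.553, 0.0, 0.0]
force: [-0.3, -0.1, 1.3]
finger_gap: 0.999
gripper_force: 0.0
t: 23.25
tcp_pos: [0.4501, 0.1665, 0.0218]
tool_rot: [0.833, 0.553, 0.001, 0.0]
force: [0.9, 0.6, 5.9]
finger_gap: 0.511
gripper_force: 31.4
t 23.2 pos [450.1 166.5  21.8] phi 67.16 tilt [0.0019 0.0002] gap 0.511 grip 31.4 F [0.9 0.6 5.9]
turn z 0.001 then shift units x 0.006 y 0.012 z 0.019
t: 24.25
tcp_pos: [0.4494, 0.1664, 0.195]
tool_rot: [0.742, 0.67, 0.001, 0.001]
force: [0.8, 0.9, -0.9]
finger_gap: 0.514
gripper_force: 30.8
t 24.2 pos [449.4 166.4 195. ] phi 84.17 tilt [0.0021 0.0003] gap 0.514 grip 30.8 F [ 0.8  0.9 -0.9]
turn z 0.001 then shift units x -3.907 y 5.244 z -0.125
```

```bash
python3 -m crank '-.23 .28 0 0 0 0;-.46 .62 0 0 0 0;-.46 .62 0 0 0 0;-.46 .62 0 0 0 0;-.46 .62 0 0 0 0' >/dev/null
python3 -m crank '-.46 .62 0 0 0 0;-.46 .62 0 0 0 0;-.46 .62 0 0 0 0;-.36 .5 0 0 0 0;-.1 .12 0 0 0 0' >/dev/null
python3 -m crank '0 0 0 0 0 0;0 0 0 0 0 0;0 0 0 0 0 0;0 0 0 0 0 0;0 0 0 0 0 0'
python3 go.py 642 -10.8 52.5 84.1
```

```text
t: 25.75
tcp_pos: [0.6416, -0.0098, 0.1932]
tool_rot: [0.742, 0.671, -0.0, -0.0]
force: [-0.7, -0.7, -0.8]
finger_gap: 0.511
gripper_force: 30.9
t 25.8 pos [641.6  -9.8 193.2] phi 84.23 tilt [-0.  0.] gap 0.511 grip 30.9 F [-0.7 -0.7 -0.8]
turn z 0.001 then shift units x -0.025 y 0.013 z 3.516
```

```bash
python3 -m crank '-.03 .01 0 0 0 0;0 0 .6 0 0 0;0 0 .6 0 0 0;0 0 .6 0 0 0;0 0 .6 0 0 0' >/dev/null
python3 -m crank '0 0 .5 0 0 0;0 0 .3 0 0 0;0 0 .1 0 0 0;0 0 .1 0 0 0;0 0 0 0 0 0'
python3 go.py 642 -10.8 52.5 84.1
```

```text
t: 26.75
tcp_pos: [0.6427, -0.0118, 0.0573]
tool_rot: [0.742, 0.67, 0.0, 0.0]
force: [-0.0, 0.6, -0.8]
finger_gap: 0.514
gripper_force: 30.9
t 26.8 pos [642.7 -11.8  57.3] phi 84.17 tilt [ 0.0009 -0.0002] gap 0.514 grip 30.9 F [-0.   0.6 -0.8]
turn z 0.001 then shift units x 0.023 y -0.020 z 0.121
```

```bash
python3 -m crank '.02 -.01 .07 0 0 0;0 0 .04 0 0 0;0 0 0 0 0 0;0 0 0 0 0 0;0 0 0 0 0 0'
python3 -m crank '0 0 0 0 0 0;0 0 0 0 0 0;0 0 0 0 0 0;0 0 0 0 0 0;0 0 0 0 0 0' 1
python3 -m crank '0 0 -.4 0 0 0;0 0 -.7 0 0 0;0 0 -.7 0 0 0;0 0 -.7 0 0 0;0 0 -.7 0 0 0' >/dev/null
python3 -m crank '0 0 -.7 0 0 .088;0 0 0 0 0 0;0 0 0 0 0 0;0 0 0 0 0 0;0 0 0 0 0 0'
python3 - <<'E'
from meas import *
show(boxes(['scene','side','wrist'],roi=(.58,.75,-.2,.25)))
E
python3 go.py 473.8 345.4 200 76.1
```

```text
t: 27.25
tcp_pos: [0.6421, -0.0109, 0.0527]
tool_rot: [0.742, 0.67, 0.0, 0.0]
force: [-0.1, 0.1, -0.4]
finger_gap: 0.515
gripper_force: 30.9
t: 27.75
tcp_pos: [0.642, -0.011, 0.0526]
tool_rot: [0.742, 0.67, 0.0, 0.0]
force: [-0.1, 0.3, 0.8]
finger_gap: 1.001
gripper_force: 0.0
t: 28.75
tcp_pos: [0.641, -0.0108, 0.2071]
tool_rot: [0.786, 0.618, -0.001, -0.001]
force: [-1.0, -0.6, -1.0]
finger_gap: 1.005
gripper_force: 0.0
scene [302 193] ztop 0.128 c [662.4 176.3] size [63.6 44.4] ang 82.7 309
side [228 188] ztop 0.110 c [650.   83.6] size [61.3 45.9] ang 85.3 198
side [194 204] ztop 0.131 c [660.3 179.1] size [61.3 46.3] ang 83.2 234
wrist [235  53] ztop 0.110 c [650.3  83.4] size [60.6 43.8] ang 84.0 6638
wrist [254 178] ztop 0.090 c [640.5 -10. ] size [60.9 43.9] ang 84.2 4057
t 28.9 pos [641.4 -10.9 207.4] phi 76.26 tilt [-0.0021  0.0004] gap 1.001 grip 0.0 F [-0.3  0.5  0.8]
turn z 0.002 then shift units x 7.639 y -6.208 z 0.184
```

Next is carton_40.

```bash
python3 -m crank '.3 -.22 0 0 0 0;.6 -.49 0 0 0 0;.6 -.49 0 0 0 0;.6 -.49 0 0 0 0;.6 -.49 0 0 0 0' >/dev/null
python3 -m crank '.6 -.49 0 0 0 0;.6 -.49 0 0 0 0;.6 -.49 0 0 0 0;.6 -.49 0 0 0 0;.6 -.49 0 0 0 0' >/dev/null
python3 -m crank '.6 -.49 .2 0 0 0;.6 -.49 .2 0 0 0;.6 -.49 .2 0 0 0;.14 -.11 0.1 0 0 0;0 0 0 0 0 0' >/dev/null
python3 -m crank '0 0 0 0 0 0;0 0 0 0 0 0;0 0 0 0 0 0;0 0 0 0 0 0;0 0 0 0 0 0' >/dev/null
python3 - <<'E'
from meas import *
snap('wrist','w4')
show(boxes(['wrist'],roi=(.4,.55,.28,.42)))
E
python3 go.py 473.3 345.8 12 76
```

```text
wrist [253 172] ztop 0.040 c [472.6 346.7] size [60.9 43.8] ang 77.4 3484
t 31.0 pos [473.5 344.7 180.6] phi 76.21 tilt [0.0001 0.    ] gap 0.999 grip 0.0 F [ 0.3  0.5 -0.2]
turn z 0.002 then shift units x 0.026 y -0.013 z 4.215
```

View pics/w4.png

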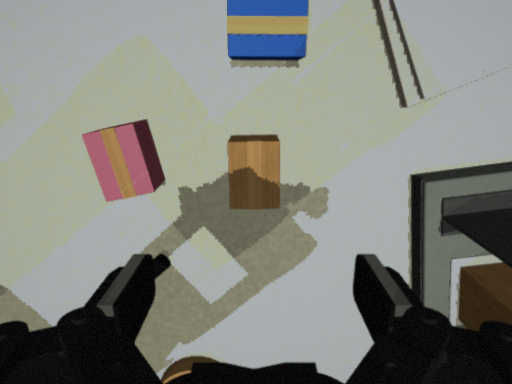

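The wrist view shows carton_40 at (254,172), with the pink box (125,160) and the blue box (267,30) outside the fingers' path. Going down to grip.

```bash
python3 -m crank '.04 -.03 0 0 0 -.012;0 0 0.6 0 0 0;0 0 .7 0 0 0;0 0 .7 0 0 0;0 0 .7 0 0 0' >/dev/null
python3 -m crank '0 0 .7 0 0 0;0 0 .5 0 0 0;0 0 .2 0 0 0;0 0 .1 0 0 0;0 0 0 0 0 0'
python3 -m crank '0 0 0 0 0 0;0 0 0 0 0 0;0 0 0 0 0 0;0 0 0 0 0 0;0 0 0 0 0 0' -1 30
python3 go.py 472.7 346.5 12 77.3
python3 -m crank '0 0 0 0 0 0;0 0 0 0 0 0;0 0 -.2 0 0 0;0 0 -.4 0 0 0;0 0 -.6 0 0 0' >/dev/null
python3 -m crank '0 0 -.7 0 0 -.076;0 0 -.7 0 0 0;0 0 -.7 0 0 0;0 0 -.7 0 0 0;0 0 -.5 0 0 0'
python3 go.py 632.1 -105 200 84.1
```

```text
t: 32.0
tcp_pos: [0.4728, 0.347, 0.0127]
tool_rot: [0.781, 0.625, 0.0, 0.0]
force: [-0.8, -0.3, 0.2]
finger_gap: 0.999
gripper_force: 0.0
t: 32.5
tcp_pos: [0.4732, 0.3471, 0.0135]
tool_rot: [0.781, 0.625, 0.001, 0.0]
force: [0.4, -0.7, 5.8]
finger_gap: 0.509
gripper_force: 32.4
t 32.5 pos [473.2 347.1  13.5] phi 77.33 tilt [0.0017 0.0008] gap 0.509 grip 32.4 F [ 0.4 -0.7  5.8]
turn z 0.000 then shift units x -0.018 y -0.009 z 0.038
t: 33.5
tcp_pos: [0.4726, 0.3469, 0.1946]
tool_rot: [0.742, 0.67, 0.001, 0.0]
force: [0.6, 0.1, -0.2]
finger_gap: 0.511
gripper_force: 31.7
t 33.5 pos [472.6 346.9 194.6] phi 84.17 tilt [0.0015 0.0007] gap 0.511 grip 31.7 F [ 0.6  0.1 -0.2]
turn z 0.001 then shift units x -10.828 y 5.127 z -0.135
```

```bash
python3 -m crank '-.3 .14 0 0 0 0;-.6 .28 0 0 0 0;-.6 .28 0 0 0 0;-.6 .28 0 0 0 0;-.6 .28 0 0 0 0' >/dev/null
python3 -m crank '-.6 .28 0 0 0 0;-.6 .28 0 0 0 0;-.6 .28 0 0 0 0;-.6 .28 0 0 0 0;-.6 .28 0 0 0 0' >/dev/null
python3 -m crank '-.6 .28 0 0 0 0;-.6 .28 0 0 0 0;-.6 .28 0 0 0 0;-.6 .28 0 0 0 0;-.6 .28 0 0 0 0' >/dev/null
python3 -m crank '-.6 .28 0 0 0 0;-.6 .28 0 0 0 0;-.6 .28 0 0 0 0;-.33 .23 0 0 0 0;0 0 0 0 0 0' >/dev/null
python3 -m crank '0 0 0 0 0 0;0 0 0 0 0 0;0 0 0 0 0 0;0 0 0 0 0 0;0 0 0 0 0 0'
python3 go.py 632.1 -104.5 44 84.1
python3 - <<'E'
from h import *
snap('wrist','w5')
E
```

```text
t: 36.0
tcp_pos: [0.6326, -0.1043, 0.1927]
tool_rot: [0.742, 0.671, 0.0, 0.0]
force: [0.4, -0.2, 0.3]
finger_gap: 0.51
gripper_force: 31.7
t 36.0 pos [ 632.6 -104.3  192.7] phi 84.22 tilt [0.0001 0.    ] gap 0.510 grip 31.7 F [ 0.4 -0.2  0.3]
turn z 0.001 then shift units x -0.007 y -0.012 z 3.718
```

View pics/w5.png

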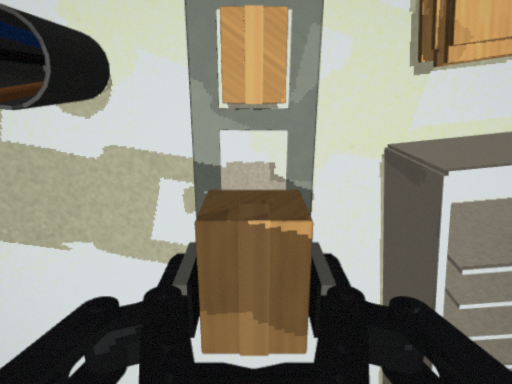

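The wrist view shows carton_40 held upright at (254,275) over the last card, carton_60 centred on its card at (254,55), and the tray at (440,240) clear. Lowering.

```bash
python3 -m crank '0 -.01 0 0 0 0;0 0 .6 0 0 0;0 0 .6 0 0 0;0 0 .6 0 0 0;0 0 .6 0 0 0' >/dev/null
python3 -m crank '0 0 .6 0 0 0;0 0 .4 0 0 0;0 0 .1 0 0 0;0 0 .1 0 0 0;0 0 0 0 0 0'
python3 go.py 632.1 -104.7 43.9 84.1
```

```text
t: 37.05
tcp_pos: [0.6327, -0.1051, 0.0489]
tool_rot: [0.742, 0.67, 0.0, 0.0]
force: [-0.4, 0.1, 0.0]
finger_gap: 0.512
gripper_force: 31.7
t 37.0 pos [ 632.7 -105.1   48.9] phi 84.17 tilt [ 0.0009 -0.0003] gap 0.512 grip 31.7 F [-0.4  0.1  0. ]
turn z 0.001 then shift units x 0.008 y -0.017 z 0.126
```

```bash
python3 -m crank '.01 -.01 .07 0 0 0;0 0 .05 0 0 0;0 0 0 0 0 0;0 0 0 0 0 0;0 0 0 0 0 0'
python3 -m crank '0 0 0 0 0 0;0 0 0 0 0 0;0 0 0 0 0 0;0 0 0 0 0 0;0 0 0 0 0 0' 1
python3 -m crank '0 0 -.4 0 0 0;0 0 -.7 0 0 0;0 0 -.7 0 0 0;0 0 -.7 0 0 0;0 0 -.7 0 0 0' >/dev/null
python3 -m crank '0 0 -.7 0 0 0;0 0 -.5 0 0 0;0 0 0 0 0 0;0 0 0 0 0 0;0 0 0 0 0 0'
python3 - <<'E'
from meas import *
show(boxes(['scene','side','wrist'],roi=(.58,.75,-.2,.25)))
a=snap('scene')['image'][100:310,180:400]; b=snap('side')['image'][140:290,140:330]
f=lambda i:cv2.resize(i[...,::-1],(400,400),interpolation=2)
cv2.imwrite('pics/end.png',np.hstack([f(a),f(b)]))
E
```

```text
t: 37.55
tcp_pos: [0.632, -0.1046, 0.0439]
tool_rot: [0.742, 0.67, 0.0, 0.0]
force: [0.9, -1.1, -0.3]
finger_gap: 0.508
gripper_force: 31.7
t: 38.05
tcp_pos: [0.6319, -0.1045, 0.0438]
tool_rot: [0.742, 0.67, 0.0, 0.0]
force: [-0.3, 0.6, -0.8]
finger_gap: 1.002
gripper_force: 0.0
t: 39.05
tcp_pos: [0.6309, -0.1042, 0.2185]
tool_rot: [0.742, 0.67, -0.001, -0.001]
force: [-1.1, 0.6, -0.4]
finger_gap: 0.998
gripper_force: 0.0
scene [304 189] ztop 0.128 c [662.  175.9] size [63.  44.5] ang 83.5 313
scene [256 244] ztop 0.070 c [ 631.5 -107.3] size [62.3 45.6] ang 83.6 381
side [236 184] ztop 0.110 c [650.4  83.2] size [61.2 47.8] ang 84.5 204
side [194 204] ztop 0.131 c [661.  178.8] size [62.7 46.4] ang 85.8 240
wrist [256  56] ztop 0.090 c [640.4 -10. ] size [60.2 43.8] ang 84.2 5160
wrist [255 173] ztop 0.070 c [ 630.5 -104.4] size [60.6 44. ] ang 83.9 3312
```

View pics/end.png

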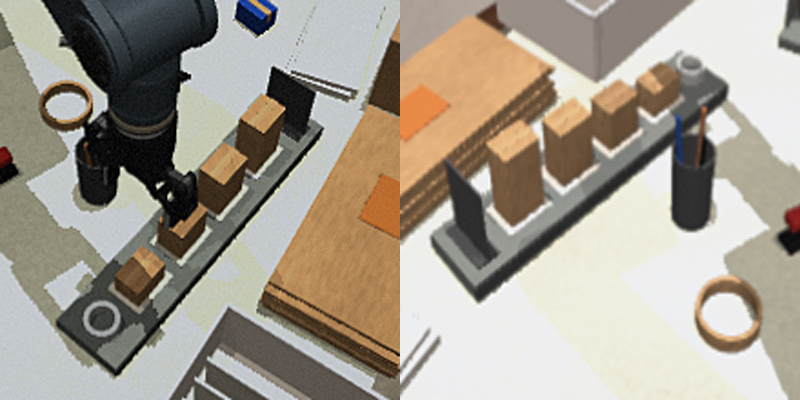

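The final views show the four cartons standing in steps down from the bookend, each on its card, at scene-crop pixels (260,130), (222,175), (183,230) and (140,275). The pen cup is upright and the gripper is clear.

```bash
python3 -c "
from station import manip
print(manip.sign_off())"
```

```text
the job is handed in; nothing more can be done
None
```

The four cartons are lined up 100, 80, 60, 40 mm from the bookend, each upright, square and by my camera measurements within about 2 mm of its card's centre; the pen cup is still standing, and I handed the job in at about 39 s (no verdict was returned).

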